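# Measure a cut line on the carton pads with a tape measure

### The job

Measure how far the black cut line on the bundle of cardboard pads lies from the end of the bundle nearest to it: hook the tape measure's end over that end of the bundle, back the case away along the top, square to the end, until its mouth is just past the line and the line shows under the blade, at most about 3 cm in front of the case. Then push the red thumb lock down so that the blade stays out, and leave the tape hooked and standing flat on the bundle to be read, with the candle jars left where they stand.

Things in the scene. Friction and masses are not known exactly. Their poses are not given: they have to be found in the camera images.
- tape: Tape measure, yellow, black rubber sole, 0.46 kg: 92 mm long, 40 wide (flat sides), 72 high. Origin on the sole, 42 mm from back, 50 from front; +x forwards (blade comes out), +z up. Round part: radius 36, axis at x=-6, z=36; the nose ahead of it is 30 high. Starts on the bench on its sole's back edge and hook, nose up 0.097 rad. Let go flat on the pads, its sole holds against the spring.
- tape_mouth (a point): Middle of the front of the case at sole level, where the blade comes out: 50 mm ahead of the tape's origin. Same axes as the tape.
- tape_hook (a point): Steel end hook: a plate 24 mm wide, 3 mm thick, from 9 mm above to 9 mm below the level of the sole. This point: middle of the lower edge of its inner face (towards the case), which must bear on the end of the bundle. Tape's axes. Blade home: 0.5 mm ahead of the mouth.
- blade (a joint): How far the blade (22 mm wide, 4 to 6 mm above the sole) is drawn out, m: 0 home, 0.24 end stop. A spring pulls it in with about 1.5 N (home) to 2.1 N (fully out).
- lock (a joint): Travel of the red thumb lock, m: 0 up (blade free), about 0.008 down (blade held). It snaps over the middle and then stays by itself: needs about 6 N to start, straight down.
- lock_top (a point): Centre of the top of the red thumb lock, a ribbed block 16 mm (along the tape's x) by 20 mm on the front of the case: 41 mm ahead of the tape's origin, 56 mm above the sole when up. The round case rises right behind it, so press on its front half, before the tape's x = 48 mm.
- pads: Bundle of brown cardboard pads, fixed, 260 mm (x) by 400 mm (y) by 50 mm high. Origin: centre of its underside on the bench; z up. The end to measure from is its +y end, at y = +200 mm.
- pads_end (a point): Middle of the top edge of the end to hook on; same axes as the pads (+y points out of the bundle).
- line: Black cut line drawn straight across the top of the bundle, 3 mm wide, along the pads' x, 110 to 170 mm from the hooked end. Origin: its middle, on the top of the bundle; +y points to the hooked end.
- jar_a: Candle jar with metal lid, 68 mm across, 78 mm high, standing on the bundle at its +x side; leave alone. Origin: centre of its underside.
- jar_b: Candle jar like jar_a, on the bench; leave alone.
- jar_c: Candle jar like jar_a, on the bench; leave alone.
There are look-alikes about, which are no part of the job. Leave any pink look-alike of the tape alone.

How it is judged:
By the outcome, as a careful person would: the job done as asked, in the order asked, and still so for the second after the job is handed in, with the robot touching nothing.
It also fails if it takes over 51 s, if anything falls off the work surface, if the arm or the gripper's body presses on something with over 40 N, if the wrist force passes 120 N, or if a joint passes its speed limit or range.

### The arm

A 6-joint arm with a two-finger parallel gripper is mounted at the origin on the work surface. World frame = base frame: x ahead of the robot, y to its left, z up, the work surface at z = 0. Lengths are in m, angles in rad, forces in N, time in s.
With the tool pointing down it reaches from about 0.4 to 0.925 m from the base axis. Payload 3.4 kg.
Tool frame: the origin (TCP) lies on the centre line of the jaws, within the pads' length; the fingertips stand bot.tcp_to_tips ahead of it and the grasp point (between the pads) lies 11 mm behind it (bot.tcp_to_tips is the distance from the TCP to the fingertips, in m); x points along the fingers, y is the direction in which the jaws open and shut, and the axes are right-handed (so a half turn about x gives the same grasp; the last joint's range is limited). The gripper opens to 85 mm and grips with 20 to 120 N. Pads are 22 mm wide; open, the fingers measure 114 mm over their backs; the gripper's body (76 mm by 85 mm) begins 54 mm behind the grasp point. The pads swing forward as they close: fully open they stand 13 mm farther back than shut.
Start: joints at [1.071, 0.307, 1.506, -0, 1.328, -0.073], TCP at [0.238, 0.524, 0.239] pointing down, gripper open.
Joint ranges: [-3.12, 3.12], [-1.05, 2.28], [0.14, 2.33], [-1.42, 4.57], [0.1, 2.73], [-2.68, 2.68]. Speed limits (rad/s): [2.57, 2.57, 3.14, 3.14, 3.14, 3.14].

### API

Orientations are given as a unit quaternion [w, x, y, z].
In Python, from plant import bot, solve_ik, cams gives the robot as it stands. Calls block until the motion is done:
- bot.move_ptp(position, orientation): joint-space move of the TCP to a pose.
- bot.move_l(position, velocity=0.15, rot=None, contact_N=None): straight line of the TCP; rot=None keeps the orientation; velocity is the mean speed in m/s. With contact_N (N) it stops when the force on the tool has changed by that much, and returns True; else False.
- bot.movej(angles): joint-space move.
- bot.open_jaws() and bot.close_gripper(grip_force=None): open the fingers fully, or close them until they stop; grip_force is the grip in N (None keeps the last).
- bot.sleep(seconds).
- solve_ik(position, orientation): joint angles nearest the present ones, or None.
- bot.read_state(): the state.
- cams.capture(name): name is "scene" or "top"; returns a dict with "frame" (420x560x3 uint8, red, green, blue), "fovy" (degrees; the focal length in pixels is half the picture's height over the tangent of half this angle, whatever the lens; pixels are square), "cx", "cy" (the principal point, pixels), "position" and "rotation" of the camera in the world. Camera axes: x right, y down, z forward; pixel columns grow to the right and rows downward; lengths in m; the calibration is good to about 2 mm. A picture is of the moment at which its call begins. There is no depth.
A pose or a line that the arm cannot do raises bot.Unreachable and nothing moves.
- bot.hand_in(): hands the job in, once; it reports no verdict.
The state is a dict: "t": time; "q": joint angles; "dq": joint speeds; "tau": joint torques, N m; "tcp_pos": TCP position; "eef_rot": TCP orientation; "wrist_force": force on the tool from outside, world axes, zero at the start; "wrist_torque": the same for the moment, N m; "opening": opening from 0.0 (shut) to 1.0 (fully open).
Only numpy, scipy, OpenCV 4.12 (cv2) and the standard library are available. Lean on these libraries where they do the work, as an engineer would, in place of code of your own. Each camera call takes 0.05 s, during which the arm holds its last target. There are 200 camera calls.

## Working session

There is one attempt and no reset: what is moved stays moved. The work goes in short steps, each a Python script; the robot and the scene stay as the last script left them, time stands still between calls to the robot, and variables do not carry over. Pictures are saved under pics/ and viewed, about 8 in all and at most 12, crops included, and the job is handed in when it is done.

```bash
ls; mkdir -p pics; python3 - <<'E'
from plant import bot, cams
import cv2
for n in("scene","top"):
    c=cams.capture(n); cv2.imwrite(f"pics/{n}0.png",c["frame"][:,:,::-1])
    print(n,c["fovy"],c["cx"],c["cy"],c["position"],c["rotation"])
s=bot.read_state(); print(s["t"],s["tcp_pos"],s["eef_rot"],s["opening"],bot.tcp_to_tips)
E
```

```text
pics
scene 57.86975453935305 271.641274549791 213.93811536951299 [1.1390081  0.0944381  0.88402566] [-0.18580782  0.59045968  0.75124176 -0.22906034]
top 43.548739175584274 277.8434546523663 204.6313544853273 [ 0.38593732 -0.03230397  1.57756875] [-0.05352754  0.70700347 -0.70363114  0.04673455]
0.1 [0.23723774 0.52310856 0.23845707] [ 0.69095767  0.1487721   0.69132606 -0.15004212] 1.001022320552582 0.008
```

View pics/scene0.png

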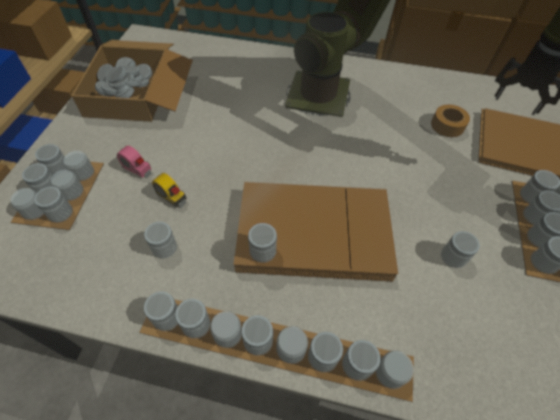

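View pics/top0.png

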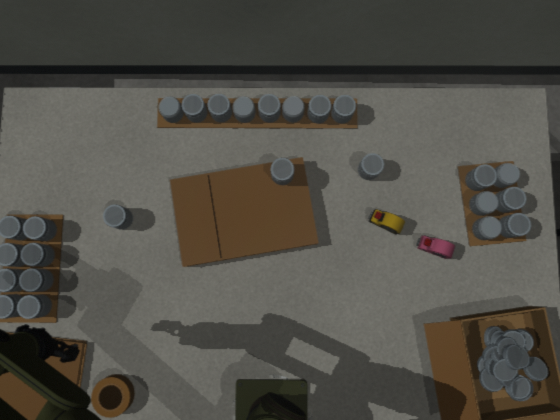

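The top view shows the bundle with the line at its left (+y) end, near (213,215). The yellow tape is at (388,220) with its red lock to the left, so the nose points roughly +y. The pink one at (436,246) is the decoy. Next I'll measure the tape and bundle in both views.

```bash
cat > h.py <<'E'
import numpy as np, cv2
from scipy.spatial.transform import Rotation as R
def q2R(q): return R.from_quat([q[1],q[2],q[3],q[0]])
def R2q(r): x=r.as_quat(); return [x[3],x[0],x[1],x[2]]
class Cam:
    def __init__(s,c):
        s.im=c["frame"]; s.c=np.array(c["position"]); s.R=q2R(c["rotation"]).as_matrix()
        s.f=s.im.shape[0]/2/np.tan(np.radians(c["fovy"])/2); s.p=np.array([c["cx"],c["cy"]])
    def ray(s,uv): d=s.R@np.r_[(np.array(uv)-s.p)/s.f,1]; return d/np.linalg.norm(d)
    def plane(s,uv,z): d=s.ray(uv); return s.c+d*(z-s.c[2])/d[2]
    def proj(s,P): v=s.R.T@(np.array(P)-s.c); return s.p+s.f*v[:2]/v[2]
def tri(a,ua,b,ub):
    da,db=a.ray(ua),b.ray(ub); k=np.linalg.lstsq(np.c_[da,-db],b.c-a.c,rcond=None)[0]
    A,B=a.c+da*k[0],b.c+db*k[1]; return (A+B)/2,np.linalg.norm(A-B)
def masks(im):
    h=cv2.cvtColor(im,cv2.COLOR_RGB2HSV)
    H,S,V=[h[...,i].astype(int) for i in range(3)]
    return dict(yel=(H>20)&(H<34)&(S>170)&(V>90), red=((H<8)|(H>172))&(S>170)&(V>60), brown=(H>6)&(H<20)&(S>100)&(V>60))
E
python3 - <<'E'
from plant import cams
from h import *
C={n:Cam(cams.capture(n)) for n in("scene","top")}
box={"scene":(140,165,200,215),"top":(360,200,412,240)}
bb={"scene":(225,172,405,290),"top":(160,150,330,275)}
for n,c in C.items():
    m=masks(c.im); x0,y0,x1,y1=box[n]
    for k in("yel","red"):
        ys,xs=np.nonzero(m[k][y0:y1,x0:x1]); print(n,k,len(xs),xs.mean()+x0,ys.mean()+y0,xs.min()+x0,xs.max()+x0,ys.min()+y0,ys.max()+y0)
    x0,y0,x1,y1=bb[n]
    mm=np.zeros(c.im.shape[:2],np.uint8); mm[y0:y1,x0:x1]=m["brown"][y0:y1,x0:x1]
    ct=max(cv2.findContours(mm,cv2.RETR_EXTERNAL,cv2.CHAIN_APPROX_NONE)[0],key=cv2.contourArea)
    print(n,"approx",cv2.approxPolyDP(cv2.convexHull(ct),4,True)[:,0].tolist())
a=C["scene"].im[160:220,130:210];b=C["top"].im[195:255,355:435]
r=lambda i,w,h:cv2.resize(i,(w,h),interpolation=cv2.INTER_CUBIC)
A=np.hstack([r(a,400,300),r(b,400,300)])
B=np.hstack([r(C["scene"].im[175:295,230:400],400,282),r(C["top"].im[150:270,160:330],400,282)])
A=np.vstack([A,B]); A=np.clip(A.astype(float)*1.5,0,255).astype(np.uint8)
cv2.imwrite("pics/crop1.png",A[:,:,::-1])
E
```

```text
scene yel 279 167.23655913978496 185.39068100358423 154 182 174 200
scene red 22 174.86363636363637 189.86363636363637 172 177 187 193
scene approx [[245, 184], [385, 190], [396, 273], [391, 279], [236, 270]]
top yel 258 389.0658914728682 220.31007751937983 371 401 210 229
top red 31 377.7096774193548 215.06451612903226 375 380 212 218
top approx [[307, 186], [316, 243], [183, 265], [171, 180], [270, 163]]
```

View pics/crop1.png

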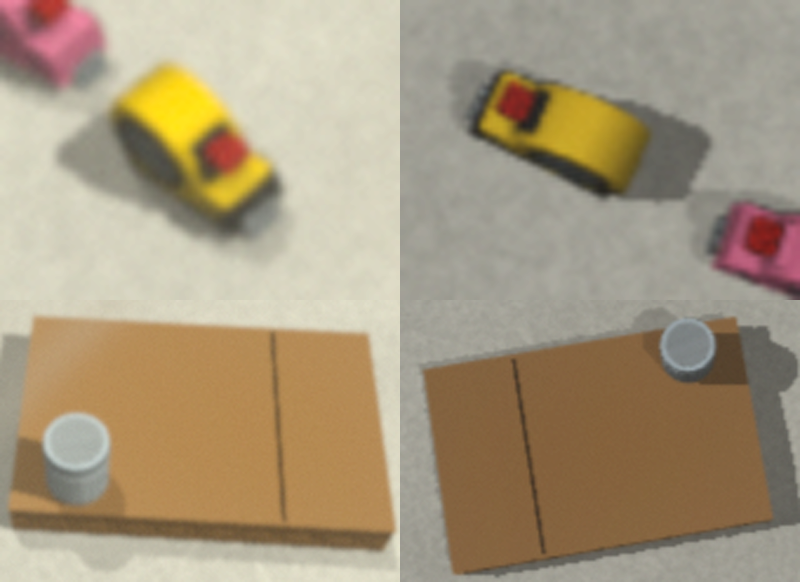

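The crops show the tape clearly, with the lock at about (377.7,215) in top and its rear end at about (403,227). The bundle corners and both ends of the line are sharp in both views. Triangulating them now.

```bash
python3 - <<'E'
from plant import cams,bot
from h import *
S,T=[Cam(cams.capture(n)) for n in("scene","top")]
pts=dict(c_px_py=((397.4,272.7),(170.2,178.9)),c_mx_py=((386.4,189.4),(182.9,266.4)),c_px_my=((234.3,265),(303.2,157.2)),c_mx_my=((244,182.2),(317.7,243.1)),
 line_px=((351.1,268.5),(208.4,175.5)),line_mx=((346,189),(221.2,257.1)),lock=((174.9,189.4),(377.7,215.1)))
for k,(a,b) in pts.items():
    P,g=tri(S,a,T,b); z=.0638 if k=="lock" else .05
    print(k,P.round(4),"gap",round(g,4),"scene@z",S.plane(a,z).round(4),"top@z",T.plane(b,z).round(4))
rear=T.plane((403,227.2),.044); lk=T.plane((377.7,215.1),.0638); d=lk-rear
print("rear",rear,"len",np.hypot(*d[:2]),"yaw",np.degrees(np.arctan2(d[1],d[0])))
# yaw from yellow+red mask PCA on top
m=masks(T.im); M=(m["yel"]|m["red"])[200:240,360:412]; ys,xs=np.nonzero(M)
r=cv2.minAreaRect(np.c_[xs+360,ys+200].astype(np.float32)); print(r)
b=cv2.boxPoints(r); W=[T.plane(p,.05)[:2] for p in b]; print(np.round(W,4).tolist())
E
```

```text
c_px_py [0.6794 0.3022 0.0522] gap 0.0008 scene@z [0.6782 0.3031 0.05  ] top@z [0.6798 0.3022 0.05  ]
c_mx_py [0.4227 0.2593 0.045 ] gap 0.0034 scene@z [0.4268 0.26   0.05  ] top@z [0.4226 0.2566 0.05  ]
c_px_my [ 0.7483 -0.0893  0.0409] gap 0.0056 scene@z [ 0.7519 -0.0846  0.05  ] top@z [ 0.7469 -0.0916  0.05  ]
c_mx_my [ 0.4923 -0.134   0.0434] gap 0.0004 scene@z [ 0.4974 -0.1324  0.05  ] top@z [ 0.4918 -0.1333  0.05  ]
line_px [0.6914 0.1917 0.0454] gap 0.0037 scene@z [0.6936 0.1931 0.05  ] top@z [0.6905 0.1892 0.05  ]
line_mx [0.45   0.1485 0.0466] gap 0.0037 scene@z [0.4525 0.1502 0.05  ] top@z [0.4499 0.1463 0.05  ]
lock [ 0.5735 -0.3075  0.0578] gap 0.0001 scene@z [ 0.5776 -0.3045  0.0638] top@z [ 0.5728 -0.3064  0.0638]
rear [ 0.53989401 -0.38307015  0.044     ] len 0.08338172979637036 yaw 66.7896266895282
((386.3500061035156, 218.95001220703125), (29.092952728271484, 12.965337753295898), 18.434947967529297)
[[0.5585, -0.2876], [0.5948, -0.3003], [0.568, -0.3802], [0.5319, -0.3673]]
```

Bundle: yaw ≈ 10°, +y end at (0.552,0.2805), line about 112.6 mm from it, top about 46–50 mm, and its sizes match the text. Tape: heading ≈ 68.5°, origin at about (0.557,−0.3445), length matches. Now I'll grasp it.

```bash
cat >> h.py <<'E'
G=np.array([[0,0,1],[0,1,0],[-1,0,0.]])
TZ=0.033   # TCP height above sole in the grasp
def pose(o,yaw,pitch,dx=0,dz=TZ,flip=False):
    Rt=(R.from_euler("z",yaw,degrees=True)*R.from_euler("y",-pitch)).as_matrix()
    p=np.array(o)+Rt@[dx,0,dz]; A=Rt@G
    if flip: A=A@np.diag([1,-1,-1])
    return p,R2q(R.from_matrix(A))
EY=np.array([-np.sin(np.radians(10)),np.cos(np.radians(10)),0]); END=np.array([.552,.2805,.05])
E
python3 - <<'E'
from plant import bot,solve_ik
from h import *
o=[.5567,-.3445,.042*np.sin(.097)]
for f in(0,1):
    for dz in (.15,TZ):
        q=solve_ik(*pose(o,68.5,.097,dz=dz,flip=f)); print(f,None if q is None else np.round(q,2))
    q=solve_ik(*pose(END-.0385*EY,100,0,flip=f)); print(f,q if q is None else np.round(q,2))
f=0
bot.move_ptp(*pose(o,68.5,.097,dz=.15,flip=f))
p,q=pose(o,68.5,.097,flip=f); print("contact",bot.move_l(p,velocity=.12,contact_N=12))
bot.close_gripper(40); s=bot.read_state(); print(s["t"],s["opening"],s["tcp_pos"],p,s["wrist_force"])
E
```

```text
0 None
0 None
0 None
1 [-0.69  0.5   1.42  0.1   1.25 -0.35]
1 [-0.67  0.62  1.54  0.11  1.02 -0.36]
1 [ 0.34  0.5   1.62 -0.    1.01  0.17]Traceback (most recent call last):
  File "<stdin>", line 9, in <module>
plant.Unreachable: the arm cannot take that pose within its joint ranges
```

Only the flipped orientation is reachable, so I'll use that.

```bash
sed -i 's/flip=False/flip=True/' h.py; python3 - <<'E'
from plant import bot,cams
from h import *
o=[.5567,-.3445,.042*np.sin(.097)]
bot.move_ptp(*pose(o,68.5,.097,dz=.15))
p,q=pose(o,68.5,.097); print("contact",bot.move_l(p,velocity=.12,contact_N=12))
bot.close_gripper(40); s=bot.read_state(); print(s["t"],s["opening"],s["tcp_pos"],p,s["wrist_force"])
bot.move_l(p+[0,0,.10],velocity=.12)
s=bot.read_state(); print(s["t"],s["opening"],s["wrist_force"])
r=lambda i,k:cv2.resize(i,None,fx=k,fy=k,interpolation=cv2.INTER_CUBIC)
a,b=[cams.capture(n)["frame"] for n in("scene","top")]
A=np.hstack([r(a[120:230,110:220],3.6),r(b[170:280,340:450],3.6)])
cv2.imwrite("pics/g.png",np.clip(A.astype(float)*1.5,0,255).astype(np.uint8)[:,:,::-1])
E
```

```text
contact False
5.1833 0.47274323573919763 [ 0.55583217 -0.347741    0.03767648] [ 0.55552867 -0.3474736   0.03691249] [-0.91007955 -0.40606779  4.23969377]
6.1667 0.4724226857122641 [ 0.19856523 -0.34604838 -5.62427945]
```

View pics/g.png

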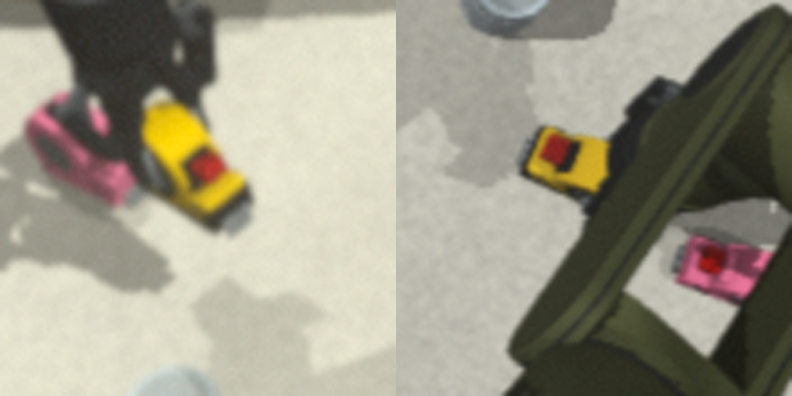

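The tape is held well: opening 40 mm, weight on the wrist. Next I'll lift it higher to clear jar_a, carry it over the bundle end, and check where the lock sits relative to the tool.

```bash
python3 - <<'E'
from plant import bot,cams
from h import *
s=bot.read_state(); p0=np.array(s["tcp_pos"])
bot.move_l(p0+[-.03,0,.11],velocity=.25)
o=END-.035*EY
p,q=pose(o+[0,0,.17],100,0); bot.move_ptp(p,q)
p,q=pose(o+[0,0,.03],100,0); bot.move_l(p,velocity=.15)
bot.sleep(.2); s=bot.read_state(); print(s["t"],s["tcp_pos"],p)
S,T=[Cam(cams.capture(n)) for n in("scene","top")]
tp=np.array(s["tcp_pos"]); lock=tp+[0,0,.056-TZ]+.041*EY
uv=[]
for n,c in(("s",S),("t",T)):
    e=c.proj(lock); x,y=e.astype(int); m=masks(c.im)["red"]; w=np.zeros_like(m); w[y-15:y+15,x-15:x+15]=m[y-15:y+15,x-15:x+15]
    ys,xs=np.nonzero(w); u=(xs.mean(),ys.mean()) if len(xs) else e; uv.append(u); print(n,len(xs),u,e)
P,g=tri(S,uv[0],T,uv[1]); EX=np.array([EY[1],-EY[0],0])
print("lock",P,g,"exp",lock,"dx",(P-lock)@EY,"dy",(P-lock)@EX,"dz",(P-lock)[2])
print([((c.plane(u,lock[2])-lock)@EY).round(4) for c,u in zip((S,T),uv)])
r=lambda i,k:cv2.resize(i,None,fx=k,fy=k,interpolation=cv2.INTER_CUBIC)
A=np.hstack([r(S.im[130:250,300:420],3.3),r(T.im[160:280,150:270],3.3)])
cv2.imwrite("pics/o.png",np.clip(A.astype(float)*1.5,0,255).astype(np.uint8)[:,:,::-1])
E
```

```text
10.2833 [0.55875799 0.24628195 0.11412368] [0.55807769 0.24603173 0.113     ]
s 18 (np.float64(405.27777777777777), np.float64(211.22222222222223)) [403.40071842 208.90620206]
t 0 [167.54960991 218.5393896 ] [167.54960991 218.5393896 ]
lock [0.55257984 0.29061132 0.13044011] 0.004832814153916686 exp [0.55163841 0.28665906 0.13712368] dx 0.0037287325059414413 dy 0.0016134323810547923 dz -0.006683570355784596
[np.float64(0.0036), np.float64(0.0)]
```

View pics/o.png

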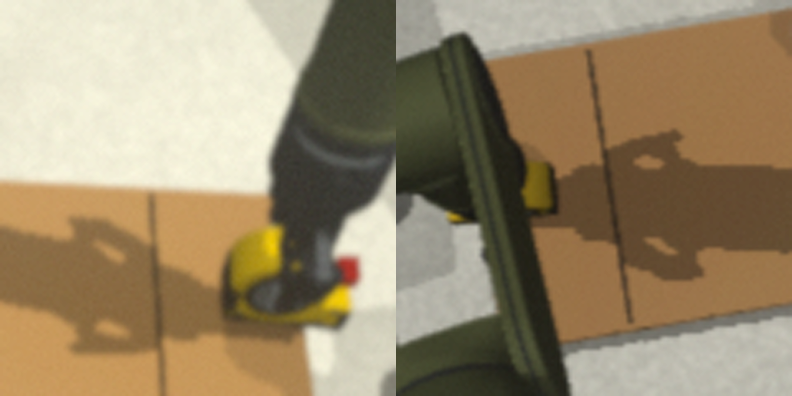

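The lock shows about 3.6 mm ahead of nominal. That agrees with the pitch shift I left out of the first estimate, so the tape origin is about 4 mm ahead of the TCP. The nose overhangs the end. Next: lower to contact, raise about 1 mm, draw back, and look.

```bash
echo 'DX=-.004' >> h.py; python3 - <<'E'
from plant import bot,cams
from h import *
o=END-.0385*EY
p,q=pose(o,100,0,dx=DX)
print(bot.move_l(p+[0,0,.012],velocity=.1))
hit=bot.move_l(p+[0,0,-.006],velocity=.02,contact_N=4); s=bot.read_state(); zc=s["tcp_pos"][2]
print("hit",hit,s["t"],s["tcp_pos"],"exp z",p[2],s["wrist_force"])
if hit:
    a=np.array(s["tcp_pos"]); a[:2]=p[:2]; a[2]+=.0005
    bot.move_l(a,velocity=.02); w0=bot.read_state(); print(w0["tcp_pos"],w0["wrist_force"])
    bot.move_l(a-.025*EY,velocity=.06); s=bot.read_state(); 
    print(s["t"],s["tcp_pos"],"dF",np.array(s["wrist_force"])-w0["wrist_force"])
S,T=[Cam(cams.capture(n)) for n in("scene","top")]
r=lambda i,k:cv2.resize(i,None,fx=k,fy=k,interpolation=cv2.INTER_CUBIC)
A=np.hstack([r(S.im[170:270,310:430],3.3),r(T.im[160:260,150:270],3.3)])
cv2.imwrite("pics/d.png",np.clip(A.astype(float)*1.5,0,255).astype(np.uint8)[:,:,::-1])
E
```

```text
False
hit True 11.3167 [0.55966361 0.23886967 0.08439086] exp z 0.083 [0.7690084 0.2349808 4.5738711]
[0.5592011  0.238479   0.08454221] [-0.28071514 -1.09961292 -0.82139456]
12.1667 [0.56322914 0.2132849  0.08459013] dF [-0.90090355  1.14200778 -2.72261498]
```

View pics/d.png

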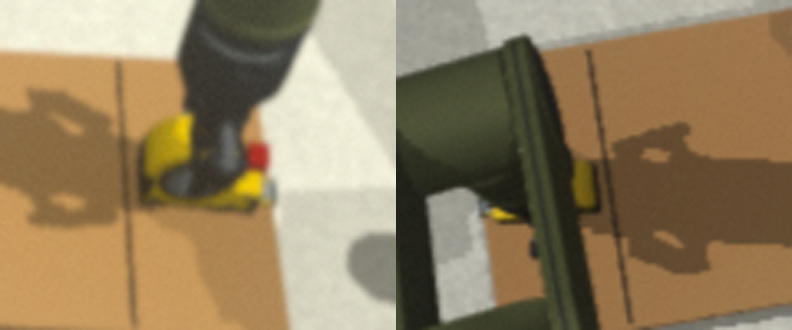

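The hook shows about 14 px (in the crop) ahead of the nose at the bundle's end, and there's a spring pull toward +y, so it's hooked. Now I'll draw back until the mouth is about 13 mm past the line.

```bash
python3 - <<'E'
from plant import bot,cams
from h import *
s=bot.read_state()
p,q=pose(END-.1756*EY,100,0,dx=DX); p[2]=.0845
bot.move_l(p,velocity=.08); s=bot.read_state(); print(s["t"],s["tcp_pos"],p,s["wrist_force"])
S,T=[Cam(cams.capture(n)) for n in("scene","top")]
print("line px", S.proj(END-.1126*EY), T.proj(END-.1126*EY))
r=lambda i,k:cv2.resize(i,None,fx=k,fy=k,interpolation=cv2.INTER_CUBIC)
A=np.hstack([r(S.im[170:270,310:410],4),r(T.im[160:260,160:260],4)])
cv2.imwrite("pics/e.png",np.clip(A.astype(float)*1.5,0,255).astype(np.uint8)[:,:,::-1])
E
```

```text
13.8167 [0.58324833 0.10405761 0.08454316] [0.58318721 0.10362853 0.0845    ] [-0.73126942  0.93907678 -4.17093872]
line px [347.67614129 225.35277155] [214.10013395 215.38653669]
```

View pics/e.png

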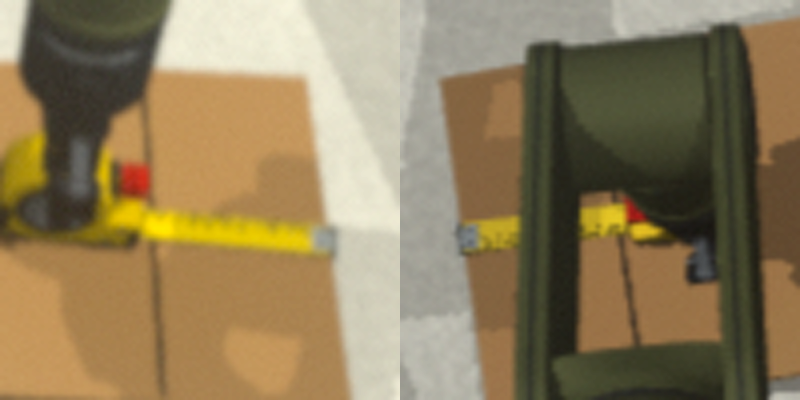

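The blade is out and square. The line (crop x≈152) shows just ahead of the nose (≈138), about 11 mm. I'll add 3 mm, set it down, release, and push the lock.

```bash
python3 - <<'E'
from plant import bot,cams
from h import *
p=np.array(bot.read_state()["tcp_pos"])-.003*EY
bot.move_l(p,velocity=.03)
print("down",bot.move_l(p-[0,0,.006],velocity=.015,contact_N=6)); s=bot.read_state(); z=s["tcp_pos"][2]; t=np.array(s["tcp_pos"]); print(s["t"],t,s["wrist_force"])
bot.open_jaws(); bot.sleep(.2)
u=t.copy(); u[2]=z+.085; bot.move_l(u,velocity=.12)
np.save("t.npy",t)
S=Cam(cams.capture("scene")); T=Cam(cams.capture("top")); bot.close_gripper(40)
lock=t+[0,0,.056-TZ]+.045*EY
for c in(S,T):
    e=c.proj(lock-.004*EY+.004*EY); x,y=e.astype(int); m=masks(c.im)["red"]; ys,xs=np.nonzero(m[y-12:y+12,x-12:x+12]); print(len(xs), e, (xs.mean()+x-12,ys.mean()+y-12) if len(xs) else 0)
r=lambda i,k:cv2.resize(i,None,fx=k,fy=k,interpolation=cv2.INTER_CUBIC)
A=np.hstack([r(S.im[170:270,310:410],4),r(T.im[160:260,160:260],4)])
cv2.imwrite("pics/f.png",np.clip(A.astype(float)*1.5,0,255).astype(np.uint8)[:,:,::-1])
s=bot.read_state(); print(s["t"],s["tcp_pos"],s["opening"])
E
```

```text
down True
14.375 [0.5836789  0.1010896  0.08444272] [ 0.86677647 -0.97954888  5.59953645]
37 [341.77471077 212.3656999 ] (np.float64(342.2432432432432), np.float64(214.45945945945945))
17 [220.06836297 211.43991249] (np.float64(219.58823529411765), np.float64(212.64705882352942))
16.8333 [0.58369056 0.10108953 0.16949009] -0.004783507592134668
```

View pics/f.png

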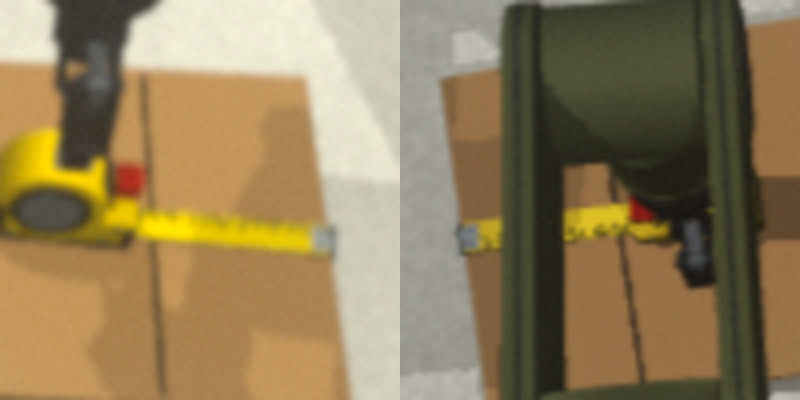

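The tape is standing flat and hooked, and the lock's pixels match the prediction. Pressing the lock 4.5 mm ahead of its centre.

```bash
python3 - <<'E'
from plant import bot,cams
from h import *
t=np.load("t.npy"); a=t+.0495*EY
top=t[2]-TZ+.056+bot.tcp_to_tips     # TCP height at touch
a[2]=top+.03; bot.move_l(a,velocity=.12)
a[2]=top+.006; bot.move_l(a,velocity=.1)
print("base",bot.read_state()["wrist_force"])
a[2]=top-.013; h=bot.move_l(a,velocity=.015,contact_N=16); s=bot.read_state()
print("hit",h,s["t"],"below touch",top-s["tcp_pos"][2],s["wrist_force"])
a[2]=top+.06; bot.move_l(a,velocity=.12)
bot.move_l(a+[-.12,-.12,.08],velocity=.25)
bot.sleep(.3)
S=Cam(cams.capture("scene")); T=Cam(cams.capture("top"))
for c,b in((S,(320,195,365,240)),(T,(200,195,245,235))):
    m=masks(c.im)["red"][b[1]:b[3],b[0]:b[2]]; ys,xs=np.nonzero(m); print(len(xs),xs.mean()+b[0],ys.mean()+b[1])
r=lambda i,k:cv2.resize(i,None,fx=k,fy=k,interpolation=cv2.INTER_CUBIC)
A=np.hstack([r(S.im[170:270,310:410],4),r(T.im[160:260,160:260],4)])
cv2.imwrite("pics/l.png",np.clip(A.astype(float)*1.5,0,255).astype(np.uint8)[:,:,::-1])
print(bot.read_state()["t"])
E
```

```text
base [-0.15050725  0.53588178 -0.50891151]
hit True 18.8583 below touch 0.009769317236337893 [-0.44160628  0.26311942  5.11507395]
36 341.25 216.19444444444446
24 220.33333333333334 211.54166666666666
20.8917
```

View pics/l.png

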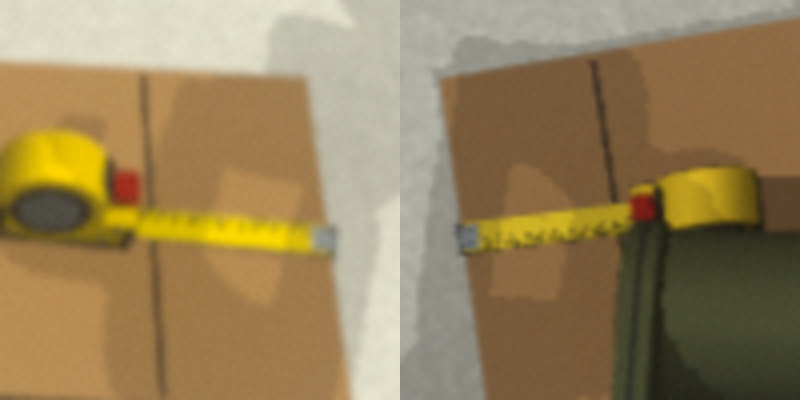

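The lock sits lower in the image, and the press stopped 9.8 mm below the touch height. I'll confirm with a light touch, pressing again only if it's still up, then retreat and compare the tape's pixels.

```bash
python3 - <<'E'
from plant import bot,cams
from h import *
t=np.load("t.npy"); a=t+.0495*EY
top=t[2]-TZ+.056+bot.tcp_to_tips
S=Cam(cams.capture("scene")); l=t+[0,0,.023]+.045*EY; print("8 mm drop px",S.proj(l-[0,0,.008])-S.proj(l))
a[2]=top+.06; bot.move_l(a,velocity=.25)
a[2]=top+.002; bot.move_l(a,velocity=.12)
a[2]=top-.013; h=bot.move_l(a,velocity=.015,contact_N=4); s=bot.read_state(); d=top-s["tcp_pos"][2]
print("touch",h,"below",d)
if h and d<.006: print("press",bot.move_l(a-[0,0,.003],velocity=.015,contact_N=25),top-bot.read_state()["tcp_pos"][2])
a[2]=top+.06; bot.move_l(a,velocity=.12)
bot.move_l(a+[-.12,-.12,.08],velocity=.25); bot.sleep(.3)
S=Cam(cams.capture("scene")); T=Cam(cams.capture("top"))
for c,b in((S,(320,195,365,240)),(T,(200,195,245,235))):
    m=masks(c.im)["red"][b[1]:b[3],b[0]:b[2]]; ys,xs=np.nonzero(m); print(len(xs),xs.mean()+b[0],ys.mean()+b[1])
print("nose front sole", S.plane((310+131/4,170+245/4),.05),"line there",S.plane((310+154/4,170+250/4),.05))
print("t",bot.read_state()["t"])
E
```

```text
8 mm drop px [-0.51489494  1.81136528]
touch True below 0.009737306026571621
35 340.9714285714286 216.37142857142857
20 220.3 211.05
nose front sole [0.59265735 0.15946891 0.05      ] line there [0.59288363 0.17438474 0.05      ]
t 25.2667
```

The lock is confirmed down: it dropped 1.7–1.9 px where 1.8 was expected, and the light touch met it 9.7 mm below the "up" height. The line is about 15 mm ahead of the mouth. Handing in.

```bash
python3 -c "
from plant import bot
print(bot.hand_in())"
```

```text
the job is handed in; nothing more can be done
None
```

The tape is hooked on the bundle's +y end and standing flat on top, with the blade locked out and ready to read. I handed it in at about 25 s of the 51 s allowed. By the cameras, the line is about 113 mm from that end, give or take about 3 mm.

- **Position:** The last pictures show the blade square to the end. The line shows under it, about 15 mm ahead of the mouth.
- **Lock:** It dropped about 1.8 px in the scene view, as an 8 mm drop should. A light touch afterwards met it 9.7 mm below where its top would be when up. That is 1.7 mm more than the stated travel, which is about the size of my height error.
- **Jars and look-alike:** The arm was routed clear of them and met no unexpected contact. I did not compare their positions before and after.
- **Disagreements:** My first estimate of the tape's position along its length was about 4 mm off because I left out its nose-up tilt; I corrected this before hooking. Triangulated heights for the bundle top ran from 41 to 52 mm, against the 50 mm stated, so I set the final height by contact.

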